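Return three mixed-up containers to their own spill trays

TASK

The three closed containers beside the binder have each been put back in the wrong spill tray. Put each one in the tray of its own outline, round can in the round tray, square jerrycan in the square tray, oblong can lengthwise in the oblong tray, standing upright and flat near the middle; the empty black rubber mat is there for parking one meanwhile. Keep the containers upright throughout, set them down gently rather than dropping them, and leave the cup, funnel and wrench where they are.

Things in the scene. Friction and masses are not known exactly. Their poses are not given: they have to be found in the camera images.
- can_round: Loose closed container, origin at the centre of its underside, z up; about 0.25 to 0.5 kg. Round steel can: body diameter 58 mm (61 mm at its thin top and bottom beads), straight sides up to 94 mm, then a black cap of 26 mm diameter; top of the cap at 112 mm. Starts in the square tray.
- can_square: Loose closed container, origin at the centre of its underside, z up; about 0.25 to 0.5 kg. Small square white plastic jerrycan: body 56 x 56 mm with sides square to its x and y axes, 96 mm high; on top a cap of 24 mm diameter (13 mm to +x) and a small moulded handle, both to 112 mm at most. Starts in the oblong tray.
- can_oblong: Loose closed container, origin at the centre of its underside, z up; about 0.25 to 0.5 kg. Flat oblong aluminium can: body 92 mm along x, 44 mm along y (2 mm more at its thin beads), 96 mm high; on top a black cap of 24 mm diameter (27 mm to +x) and a wire bail, both to 112 mm at most. It may stand either way round. Starts in the round tray.
- tray_round: Fixed grey plastic spill tray, rim 14 mm above the bench, inner floor 5 mm above the bench; origin at the centre of its underside at bench height, z up. Round, 136 mm outside diameter, about 126 mm inside.
- tray_square: Fixed grey plastic spill tray, rim 14 mm above the bench, inner floor 5 mm above the bench; origin at the centre of its underside at bench height, z up. Square, 104 x 104 mm outside, 94 x 94 mm inside, sides square to its x and y axes.
- tray_oblong: Fixed grey plastic spill tray, rim 14 mm above the bench, inner floor 5 mm above the bench; origin at the centre of its underside at bench height, z up. Oblong, 134 mm along x and 86 mm along y outside, 124 x 76 mm inside.
- mat: Fixed flat black rubber mat, 120 x 120 mm, 5 mm thick, no rim, empty at the start; origin at the centre of its underside at bench height. The free spot. The three trays and the mat change places from start to start.
- cup: Loose white open plastic cup, 60 mm across the rim, 60 mm high; origin at the centre of its underside. A bystander: leave it.
- funnel: Loose orange plastic funnel standing mouth down, 90 mm across, 95 mm high; origin at the centre of its underside. A bystander: leave it.
- wrench: Loose steel wrench lying flat, 150 mm long along its x axis; origin under its middle. A bystander: leave it.

How it is judged:
At the end, for the whole second after the job is handed in: Each container stands in the tray of its own outline: within 15 mm of the tray's centre, on its floor (underside less than 8 mm above the bench), upright within 0.05 rad, at rest and released; the oblong can's long axis within 0.25 rad of the oblong tray's, either way round (horizontal distance between can_round and tray_round below 0.015 m and horizontal distance between can_square and tray_square below 0.015 m and horizontal distance between can_oblong and tray_oblong below 0.015 m and z of can_round in the frame of tray_round below 0.008 m and angle between each of can_round, can_square, can_oblong's own z axis and vertical below 0.05 rad and linear speed of each of can_round, can_square, can_oblong below 0.02 m/s and angular speed of each of can_round, can_square, can_oblong below 0.1 rad/s and contact force between each of can_round, can_square, can_oblong and the fingers below 0.1 N and z of can_square in the frame of tray_square below 0.008 m and z of can_oblong in the frame of tray_oblong below 0.008 m and angle between the x axis of can_oblong and the x axis of tray_oblong, either way round below 0.25 rad); the robot touches nothing.
It fails at once if a container is tipped by more than 0.6 rad (angle between any of can_round, can_square, can_oblong's own z axis and vertical above 0.6 rad).
It fails at once if the cup, funnel or wrench is moved by more than 30 mm (distance of any of cup, funnel, wrench from where it was at the start of the episode above 0.03 m).
It fails at once if a container is dropped: out of the fingers and falling (over 0.25 m/s) with its underside still more than 20 mm above the bench ((contact force between can_round and the fingers below 0.1 N and linear speed of can_round above 0.25 m/s and height (world z) of can_round above 0.02 m) or (contact force between can_square and the fingers below 0.1 N and linear speed of can_square above 0.25 m/s and height (world z) of can_square above 0.02 m) or (contact force between can_oblong and the fingers below 0.1 N and linear speed of can_oblong above 0.25 m/s and height (world z) of can_oblong above 0.02 m)).
It also fails if it takes over 106 s, if anything falls off the work surface, if the arm or the gripper's body presses on something with over 40 N, if the wrist force passes 120 N, or if a joint passes its speed limit or range.

ROBOT

A 6-joint arm with a two-finger parallel gripper is mounted at the origin on the work surface. World frame = base frame: x ahead of the robot, y to its left, z up, the work surface at z = 0. Lengths are in m, angles in rad, forces in N, time in s.
With the tool pointing down it reaches from about 0.375 to 0.9 m from the base axis. Payload 3.1 kg.
Tool frame: the origin (TCP) lies midway between the tips of the shut fingers; the grasp point (between the pads) lies 19 mm behind it; z points along the fingers, y is the line along which they close (so a half turn about z gives the same grasp; the last joint's range is limited). The gripper opens to 85 mm and grips with 20 to 120 N. Pads are 22 mm wide; open, the fingers measure 114 mm over their backs; the gripper's body (76 mm by 85 mm) begins 54 mm behind the grasp point. The pads swing forward as they close: fully open they stand 13 mm farther back than shut.
Start: joints at [1.147, 0.527, 1.433, -0, 1.181, -0.178], TCP at [0.152, 0.606, 0.231] pointing down, gripper open.
Joint ranges: [-3.08, 3.08], [-0.75, 2.2], [0.22, 2.44], [-1.43, 4.57], [0, 2.65], [-2.85, 2.85]. Speed limits (rad/s): [2.79, 2.79, 3.14, 3.14, 3.14, 3.14].

INTERFACE

Orientations are given as [roll, pitch, yaw] about the fixed x, y, z axes, in that order (R = Rz(yaw) Ry(pitch) Rx(roll)).
In Python, from cell import ctrl, snapshot, camera_params, job, look_for gives the robot as it stands. The module is installed in compiled form; this text tells all that it offers.
- The arm moves only by the tool inch_along, called after ">>>" as name(argument=value, ...) on one line, values as JSON. Schema: {"type":"object","properties":{"moves":{"type":"array","items":{"type":"array","items":{"type":"number"},"minItems":6,"maxItems":6},"minItems":1,"maxItems":8},"aperture":{"type":"number"},"grip_force":{"type":"number"},"only":{"type":"string"},"quiet":{"type":"boolean"},"lines":{"type":"string"}},"required":["moves"],"additionalProperties":false}. moves is a list of rows, 1 to 8 of them, each of 6 numbers: dx, dy, dz in a scale on which 1.0 is 800 mm, then a rotation vector rx, ry, rz in shares of pi/2 rad (1.0 is pi/2 rad); each row is the pose to reach, as a shift and turn from the pose commanded when the call began, along the tool's axes at that moment; what a row does not reach only later rows make up. A row lasts 1/10 s, in which the tool goes at most 0.05 m and 0.15 rad, less where a joint would pass 70% of its speed; a pose out of reach is approached as far as the arm can. aperture is the opening from 0.0 (shut) to 1.0 (fully open), set as the call begins (left out keeps the last). The fingers move at their own pace and stop on an object; grip_force is the grip in N (left out, the last holds). Time passes only in rows, so rows that do not move let the fingers close. The tool returns the time, the measured TCP pose, the force, the opening and the grip force at its end. only (a regular expression) keeps the lines of the reply that match it, lines (a string "A,B") keeps lines A to B, and quiet returns only ok. No shift or turn number may pass 1 either way. Input that does not fit is refused with a message, and nothing moves.
- ctrl.state(): the state, without advancing time (a new reading comes with each control period).
- snapshot(name): name is "side" or "top" or "wrist"; returns (picture, depth): 420x560x3 uint8, red, green, blue; 420x560 float32, m along the optical axis (not along the pixel's ray), 0 where there is no reading.
- camera_params(name): a dict with "vertical_fov" (degrees; the focal length in pixels is half the picture's height over the tangent of half this angle, whatever the lens; pixels are square), "cx", "cy" (the principal point, pixels), "k1" (the pictures are not rectified: a ray, as slopes to the right and down, at radius r is drawn at 1 + k1 r^2 times it, then the intrinsics apply), "cam_to_world" (4x4, takes a point from camera to world coordinates); the wrist camera has in their place "tool_from_camera" (4x4, takes a point from camera to tool coordinates, whose origin is the TCP and whose axes are the flange's). Camera axes: x right, y down, z forward; pixel columns grow to the right and rows downward; lengths in m; the calibration is good to about 2 mm. A picture is of the moment at which its call begins: read the wrist's pose just before it. camera_params takes no time and is no camera call.
- job.sign_off(): hands the job in; it is judged then, once.
Trained networks look in the newest picture that a camera, given by its name, has taken for a name from the list of things; names that differ only in an ending like _2 or _b are one class to them, and where a whole thing is asked for, a point or a joint stands for the part that bears it (a point fixed in the world has none). Each returns a list of dicts, best first, with "p" (0 to 1); they miss things now and then, are a little off and sometimes report something else, mostly with a low value. They report only what shows in the picture. A call takes as long as a camera call.
- look_for(camera, target): "box" ([left, top, right, bottom] in pixels, round what is visible of it).
The state is a dict: "clock": time; "joint_positions": joint angles; "joint_velocities": joint speeds; "tau": joint torques, N m; "position": TCP position; "tool_rot": TCP orientation; "contact_force": force on the tool from outside, world axes, zero at the start; "wrist_torque": the same for the moment, N m; "gripper_width": opening from 0.0 (shut) to 1.0 (fully open); "gripper_force": force on a finger pad.
Only numpy, scipy, OpenCV 4.12 (cv2) and the standard library are available. Lean on these libraries where they do the work, as an engineer would, in place of code of your own. Each camera call takes 0.05 s, during which the arm holds its last target. There are 200 camera calls.

## Working session

There is one attempt and no reset: what is moved stays moved. The work goes in short steps, Python scripts to look and compute and a tool call to move; the robot and the scene stay as the last step left them, time stands still between calls to the robot, and variables do not carry over. Pictures are saved under pics/ and viewed, at most 14 in all, crops included, and the job is handed in when it is done.

```bash
mkdir -p pics; cat > h.py <<'E'
import numpy as np, cv2
from cell import ctrl, snapshot, camera_params, job, look_for
def rays(name,u,v):
    c=camera_params(name); f=210/np.tan(np.radians(c["vertical_fov"])/2)
    x=(np.asarray(u,float)-c["cx"])/f; y=(np.asarray(v,float)-c["cy"])/f
    a,b=x.copy(),y.copy()
    for _ in range(20):
        r=a*a+b*b; a=x/(1+c["k1"]*r); b=y/(1+c["k1"]*r)
    return a,b
def cloud(name,depth,T=None):
    v,u=np.mgrid[0:420,0:560]; a,b=rays(name,u,v)
    T=camera_params(name)["cam_to_world"] if T is None else T
    T=np.array(T)
    P=np.stack([a*depth,b*depth,depth],-1)@T[:3,:3].T+T[:3,3]
    P[depth==0]=np.nan
    return P
E
python3 - <<'E'
from h import *
print(ctrl.state())
for n in("top","side"):
    im,d=snapshot(n); cv2.imwrite(f"pics/{n}0.png",im[:,:,::-1]); np.save(f"{n}0.npy",d); np.save(f"{n}0i.npy",im)
    c=camera_params(n);print(n,c["vertical_fov"],c["k1"],np.round(c["cam_to_world"],3).tolist())
    for t in"can_round can_square can_oblong tray_round tray_square tray_oblong mat cup funnel wrench".split():
        r=look_for(n,t); print(t,[(np.round(x["box"]).tolist(),round(x["p"],2)) for x in r[:2]])
E
```

```text
{'clock': 0.0, 'joint_positions': array([ 1.14647978e+00,  5.28473784e-01,  1.43388259e+00, -2.13336823e-05,
        1.18137943e+00, -1.78491673e-01]), 'joint_velocities': array([ 0.00041349, -0.00108996, -0.00088801, -0.00103238,  0.00080785,
       -0.00062882]), 'tau': array([-3.38779125e-05, -4.42358565e+01, -1.78020555e+01, -3.44304844e-04,
        8.51510471e-03, -2.14511510e-05]), 'position': array([0.15177675, 0.60556856, 0.23033519]), 'tool_rot': array([-3.13948004e+00, -3.61101832e-04,  2.89577552e+00]), 'contact_force': array([ 1.18416008,  0.11980333, -0.31554337]), 'wrist_torque': array([ 0.00942439, -0.03121817, -0.01648123]), 'gripper_force': 0.0, 'gripper_width': 0.998837446609204}
top 48.90730378529507 -0.10285708806282236 [[0.014, -0.985, 0.17, 0.449], [-1.0, -0.016, -0.006, 0.03], [0.009, -0.17, -0.985, 0.914], [0.0, 0.0, 0.0, 1.0]]
can_round [([202.0, 180.0, 241.0, 221.0], 0.63)]
can_square [([418.0, 219.0, 470.0, 261.0], 0.92)]
can_oblong [([118.0, 268.0, 178.0, 326.0], 0.92), ([416.0, 220.0, 470.0, 262.0], 0.61)]
tray_round [([119.0, 262.0, 189.0, 335.0], 0.89)]
[... 256 characters left out ...]
0, 242.0, 362.0], 0.65)]
side 45.41665542907014 -0.18936928582388662 [[-0.985, -0.106, 0.136, 0.428], [-0.172, 0.569, -0.804, 1.015], [0.008, -0.815, -0.579, 0.773], [0.0, 0.0, 0.0, 1.0]]
can_round [([233.0, 234.0, 293.0, 272.0], 0.15)]
can_square [([298.0, 124.0, 325.0, 168.0], 0.8), ([288.0, 148.0, 339.0, 177.0], 0.27)]
can_oblong [([314.0, 253.0, 364.0, 314.0], 0.85)]
tray_round [([305.0, 278.0, 368.0, 329.0], 0.86)]
tray_square [([235.0, 234.0, 293.0, 274.0], 0.71)]
tray_oblong [([286.0, 146.0, 342.0, 180.0], 0.76)]
mat [([307.0, 196.0, 364.0, 230.0], 0.9)]
cup [([262.0, 174.0, 284.0, 207.0], 0.65)]
funnel [([202.0, 178.0, 236.0, 221.0], 0.7)]
wrench [([334.0, 248.0, 392.0, 262.0], 0.8)]
```

View pics/top0.png

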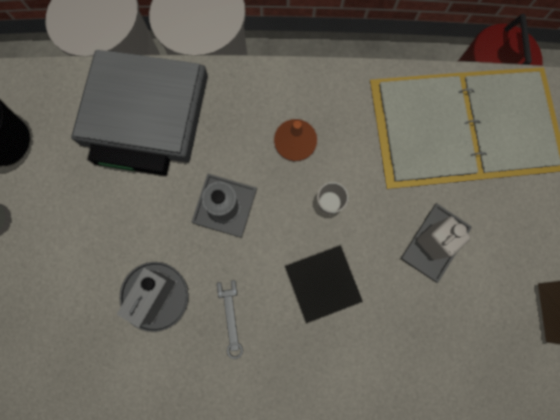

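View pics/side0.png

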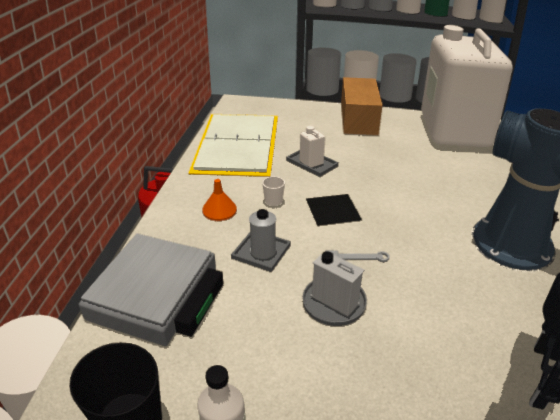

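The top picture shows the square tray at (224,206), the round tray at (154,297), the oblong tray at (436,242) and the mat at (323,284). The side view agrees.

```bash
cat > m.py <<'E'
from h import *
boxes=dict(round=(105,252,200,345),square=(182,165,265,243),oblong=(392,195,482,292),mat=(276,238,368,332))
def rect(p,lab):
    (c,s,a)=cv2.minAreaRect((p*1000).astype(np.float32)); print(lab,np.round(c,1),np.round(s,1),"ang",round(a,1))
d=np.load("top0.npy"); im=np.load("top0i.npy"); P=cloud("top",d)
Ps=cloud("side",np.load("side0.npy")); 
g=P[340:400,300:500].reshape(-1,3); print("bench z",np.nanmedian(g[:,2]),np.nanstd(g[:,2]))
from scipy import ndimage
for k,(l,t,r,b) in boxes.items():
    Q=P[t:b,l:r]; I=im[t:b,l:r].astype(int)
    if k=="mat":
        m=I.sum(-1)<100; m=ndimage.binary_opening(m); rect(Q[m][:,:2],k); continue
    z=Q[...,2]
    m=(z>0.008)&(z<0.02); m=ndimage.binary_opening(m,np.ones((2,2)))
    rect(Q[m][:,:2],k+" tray"); 
    cxy=np.nanmean(Q[m][:,:2],axis=0)
    if k=="round": print(cv2.minEnclosingCircle((Q[m][:,:2]*1000).astype(np.float32)))
    m2=(z>0.088)&(z<0.101); rect(Q[m2][:,:2],"  can top n=%d z=%.3f"%(m2.sum(),np.median(z[m2])))
    m3=z>0.105
    if m3.sum()>3: rect(Q[m3][:,:2],"  cap z=%.3f"%np.median(z[m3]))
    s=Ps.reshape(-1,3); s=s[np.hypot(*(s[:,:2]-cxy).T)<0.09]
    q=s[(s[:,2]>0.088)&(s[:,2]<0.101)]
    rect(q[:,:2],"  side: can top n=%d"%len(q)); q=s[(s[:,2]>0.03)&(s[:,2]<0.101)]; rect(q[:,:2],"  side: body"); 
    q=s[(s[:,2]>0.009)&(s[:,2]<0.02)]; rect(q[:,:2],"  side: tray")
for k,b in dict(cup=(312,180,352,218),funnel=(270,115,320,165),wrench=(210,272,246,365)).items():
    Q=P[b[1]:b[3],b[0]:b[2]]; m=Q[...,2]>(0.02 if k!="wrench" else .004); print(k,np.nanmean(Q[m],0))
E
python3 m.py
python3 -c "
import cv2
a=cv2.imread('pics/top0.png');o=[cv2.resize(a[t:t+100,l:l+100],(400,400),interpolation=3)for t,l in((250,105),(160,180),(195,390),(240,272))]
cv2.imwrite('pics/c1.png',cv2.resize(cv2.vconcat([cv2.hconcat(o[:2]),cv2.hconcat(o[2:])]),(600,600)))"
```

```text
bench z 0.0012065571864053326 0.0015929441354246205
round tray [435.6 269.2] [134.8 126.2] ang 43.4
((432.93377685546875, 272.294921875), 67.75753021240234)
  can top n=283 z=0.100 [432.6 269.7] [47.4 93.8] ang 61.5
  cap z=0.117 [432.3 268.3] [40.3 90.9] ang 63.1
  side: can top n=309 [434.5 272.5] [49.  93.8] ang 61.6
  side: body [434.5 272.8] [49.5 94.2] ang 61.6
  side: tray [434.9 289. ] [108.8 133. ] ang 89.6
square tray [615.8 140.8] [104.9 103.8] ang 75.3
  can top n=247 z=0.100 [611.7 139.9] [59.7 58.7] ang 39.2
  cap z=0.116 [612. 139.] [35.8 38.2] ang 32.8
  side: can top n=198 [612.9 145.5] [59.1 58.4] ang 16.6
  side: body [612.8 145.9] [59.1 59.1] ang 16.6
  side: tray [617.4 144.4] [109.1 105.7] ang 75.1
oblong tray [ 546.9 -283.7] [ 88.3 136.3] ang 56.1
  can top n=332 z=0.099 [ 548.7 -279.8] [57.8 56.7] ang 41.2
  cap z=0.117 [ 551.2 -279.3] [30.  46.4] ang 15.9
  side: can top n=148 [ 548.4 -275.1] [59.2 57.1] ang 37.7
  side: body [ 550.  -276.3] [63.1 62.7] ang 38.8
  side: tray [ 549.4 -281.2] [ 95.1 141.3] ang 56.6
mat [nan nan] [0. 0.] ang 0.0
cup [ 0.63075508 -0.072584    0.04814853]
funnel [0.74625535 0.00142056 0.04388028]
wrench [0.39562305 0.12175318 0.00777175]
```

View pics/c1.png

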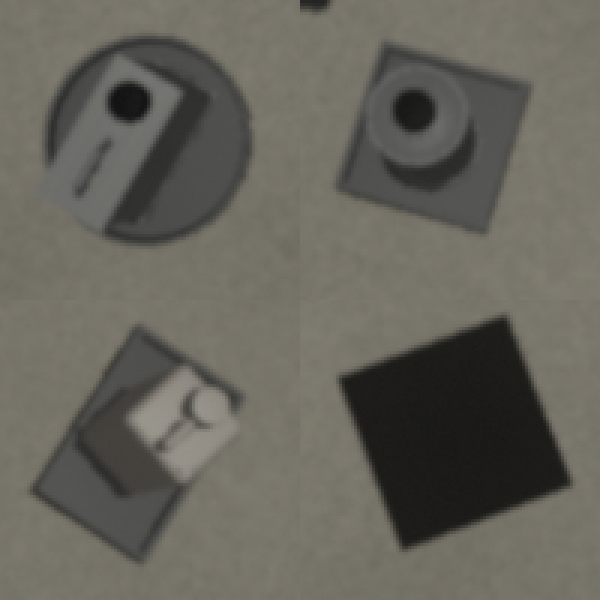

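The crops confirm the orientations: the oblong can's long axis is about −28.5°, the square can's sides about 40°, the oblong tray's axis about −33.6°. The mat centre is at pixel (323.7,283.7). I'll park the round can first.

```bash
cat >> h.py <<'E'
from scipy.spatial.transform import Rotation as Ro
def delta(x,y,z,yawdeg):
    "closing-line angle yawdeg(world, mod 180) -> tool shift/turn to go"
    s=ctrl.state(); R=Ro.from_euler("xyz",s["tool_rot"]); 
    ynow=np.degrees(np.arctan2(*R.as_matrix()[1::-1,1]))
    dy=(yawdeg-ynow+90)%180-90
    d=R.inv().apply(np.array([x,y,z])-s["position"])
    Rt=Ro.from_euler("xyz",[np.pi,0,np.radians(ynow+dy+90)])
    print("shift",np.round(d,4),"rot",np.round((R.inv()*Rt).as_rotvec(),3),"j1,j6",s["joint_positions"][[0,5]].round(2),"t",s["clock"])
E
python3 - <<'E'
from h import *
for n,u,v in(("top",323.7,283.7),("side",334,209.5)):
    a,b=rays(n,u,v);T=np.array(camera_params(n)["cam_to_world"]);r=T[:3,:3]@[float(a),float(b),1];k=(.005-T[2,3])/r[2];print(n,T[:3,3]+k*r)
delta(.6125,.143,.231,75.9)
E
```

```text
top [ 0.46288825 -0.05876812  0.005     ]
side [ 0.46295527 -0.05006864  0.005     ]
shift [-5.593e-01 -3.372e-01  3.000e-04] rot [-0.  0.  0.] j1,j6 [ 1.15 -0.18] t 1.1
```

Careful with the scale: shifts go in shares of 800 mm and turns go in shares of pi/2 rad. That gives: -0.3 m / 0.8 = -0.375, -0.26 m / 0.8 = -0.325.

>>> inch_along(moves=[[-0.025,-0.015,0,0,0,0],[-0.075,-0.045,0,0,0,0],[-0.125,-0.075,0,0,0,0],[-0.175,-0.105,0,0,0,0],[-0.225,-0.135,0,0,0,0],[-0.275,-0.165,0,0,0,0],[-0.325,-0.195,0,0,0,0],[-0.375,-0.225,0,0,0,0]], aperture=1.0)

```text
clock: 1.9
position: [0.4005, 0.3572, 0.2316]
tool_rot: [3.141, 0.0, 2.896]
contact_force: [0.4, 0.6, -0.2]
gripper_width: 1.002
gripper_force: 0.0
```

>>> inch_along(moves=[[-0.05,-0.03,0,0,0,0],[-0.1,-0.06,0,0,0,0],[-0.15,-0.09,0,0,0,0],[-0.2,-0.12,0,0,0,0],[-0.25,-0.1513,0,0,0,0],[-0.2938,-0.1788,0,0,0,0],[-0.3238,-0.1963,0,0,0,0],[-0.3238,-0.1963,0,0,0,0]])

```text
clock: 2.7
position: [0.6156, 0.1399, 0.2312]
tool_rot: [-3.141, 0.003, 2.891]
contact_force: [0.5, 0.1, -0.1]
gripper_width: 1.001
gripper_force: 0.0
```

```bash
python3 - <<'E'
from h import *
delta(.6125,.143,.231,75.9)
s=ctrl.state(); im,d=snapshot("wrist"); cv2.imwrite("pics/w1.png",im[:,:,::-1])
T=np.eye(4);T[:3,:3]=Ro.from_euler("xyz",s["tool_rot"]).as_matrix();T[:3,3]=s["position"]
P=cloud("wrist",d,T@np.array(camera_params("wrist")["tool_from_camera"])).reshape(-1,3)
P=P[np.hypot(P[:,0]-.6125,P[:,1]-.143)<.1]
for lo,hi in((.088,.104),(.108,.125),(.009,.02)):
    q=P[(P[:,2]>lo)&(P[:,2]<hi)]; print(lo,len(q),[np.round(v,3) for v in cv2.minAreaRect((q[:,:2]*1000).astype(np.float32))] if len(q)>3 else 0)
E
```

```text
shift [0.0037 0.0022 0.0002] rot [-0.     0.003 -0.004] j1,j6 [ 0.05 -1.27] t 2.7
0.088 2416 [array([614.085, 140.307]), array([60.317, 60.613]), np.float64(77.305)]
0.108 662 [array([613.829, 140.404]), array([24.839, 25.137]), np.float64(75.106)]
0.009 1356 [array([618.122, 140.727]), array([104.229, 104.324]), np.float64(74.325)]
```

View pics/w1.png

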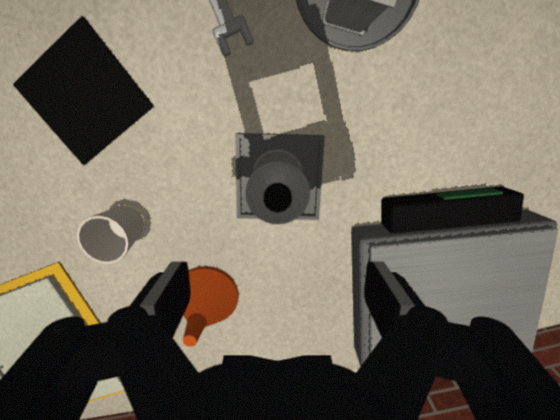

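The wrist view shows the round can at (277,190) in its tray, with the tool centred on it (can at 614, 140 mm). I'll descend and grip.

>>> inch_along(moves=[[0.0019,0,0.025,0,0,0],[0.0019,0,0.075,0,0,0],[0.0019,0,0.125,0,0,0],[0.0019,0,0.1625,0,0,0],[0.0019,0,0.1938,0,0,0],[0.0019,0,0.2125,0,0,0],[0.0019,0,0.2225,0,0,0],[0.0019,0,0.2225,0,0,0]], aperture=1.0)

```text
clock: 3.55
position: [0.6101, 0.1442, 0.0528]
tool_rot: [-3.141, -0.001, 2.896]
contact_force: [-0.2, 1.2, -0.8]
gripper_width: 1.0
gripper_force: 0.0
```

>>> inch_along(moves=[[0,0,0,0,0,0],[0,0,0,0,0,0],[0,0,0,0,0,0],[0,0,0,0,0,0],[0,0,0,0,0,0],[0,0,0,0,0,0],[0,0,0,0,0,0],[0,0,0,0,0,0]], aperture=0.0, grip_force=50)

```text
clock: 4.35
position: [0.6119, 0.1436, 0.055]
tool_rot: [3.141, 0.003, 2.896]
contact_force: [-1.3, -0.6, 4.8]
gripper_width: 0.664
gripper_force: 54.3
```

To row units: -0.065 m / 0.8 = -0.0813, -0.06 m / 0.8 = -0.075.

>>> inch_along(moves=[[0,0,-0.0038,0,0,0],[0,0,-0.0125,0,0,0],[0,0,-0.025,0,0,0],[0,0,-0.0438,0,0,0],[0,0,-0.0625,0,0,0],[0,0,-0.075,0,0,0],[0,0,-0.0813,0,0,0],[0,0,-0.0813,0,0,0]])

```text
clock: 5.15
position: [0.6114, 0.1438, 0.1196]
tool_rot: [3.141, 0.002, 2.896]
contact_force: [-0.2, -0.3, -2.7]
gripper_width: 0.662
gripper_force: 53.7
```

```bash
python3 - <<'E'
from h import *
delta(.463,-.058,.120,75.9)
E
```

```text
shift [ 0.0949 -0.2318 -0.0008] rot [0.001 0.002 0.   ] j1,j6 [ 0.05 -1.27] t 5.15
```

To row units: -0.232 m / 0.8 = -0.29, 0.05 m / 0.8 = 0.0625.

>>> inch_along(moves=[[0.0075,-0.0175,0,0,0,0],[0.0225,-0.055,0,0,0,0],[0.0425,-0.105,0,0,0,0],[0.0625,-0.155,0,0,0,0],[0.0825,-0.205,0,0,0,0],[0.1025,-0.25,0,0,0,0],[0.1138,-0.2775,0,0,0,0],[0.1188,-0.29,0,0,0,0]])

```text
clock: 5.95
position: [0.4604, -0.0595, 0.118]
tool_rot: [3.142, -0.002, 2.893]
contact_force: [1.2, -0.2, -3.0]
gripper_width: 0.669
gripper_force: 54.2
```

>>> inch_along(moves=[[0,0,0,0,0,0],[0,0,0.015,0,0,0],[0,0,0.0375,0,0,0],[0,0,0.0563,0,0,0],[0,0,0.0675,0,0,0],[0,0,0.0738,0,0,0],[0,0,0.0775,0,0,0],[0,0,0.0788,0,0,0]])

```text
clock: 6.75
position: [0.4626, -0.0581, 0.0553]
tool_rot: [-3.142, 0.0, 2.896]
contact_force: [0.2, 1.1, -3.0]
gripper_width: 0.665
gripper_force: 54.2
```

>>> inch_along(moves=[[0,0,0,0,0,0],[0,0,0,0,0,0]])

```text
clock: 6.95
position: [0.4626, -0.0584, 0.0557]
tool_rot: [-3.141, 0.001, 2.896]
contact_force: [0.3, -0.3, -2.0]
gripper_width: 0.665
gripper_force: 54.2
```

```bash
python3 -c "
from h import *
delta(.463,-.058,.056,75.9)"
```

```text
shift [-0.0003  0.0005 -0.0003] rot [-0.     0.001  0.   ] j1,j6 [-0.37 -1.69] t 6.95
```

To row units: 0.0015 m / 0.8 = 0.0019, 0.001 m / 0.8 = 0.0013.

>>> inch_along(moves=[[0,0,0.0006,0,0,0],[0,0,0.0013,0,0,0],[0,0,0.0019,0,0,0],[0,0,0.0019,0,0,0]])

```text
clock: 7.35
position: [0.4624, -0.0584, 0.0549]
tool_rot: [-3.141, 0.001, 2.896]
contact_force: [-0.8, -0.1, 8.0]
gripper_width: 0.659
gripper_force: 55.3
```

Touched down. I'll release, rise and go over the square can.

>>> inch_along(moves=[[0,0,0,0,0,0],[0,0,0,0,0,0],[0,0,0,0,0,0],[0,0,0,0,0,0],[0,0,0,0,0,0],[0,0,0,0,0,0]], aperture=1.0)

```text
clock: 7.95
position: [0.4621, -0.0582, 0.0537]
tool_rot: [3.142, -0.0, 2.896]
contact_force: [-0.0, -0.8, -0.4]
gripper_width: 1.0
gripper_force: 0.0
```

>>> inch_along(moves=[[0,0,-0.0125,0,0,0],[0,0,-0.0375,0,0,0],[0,0,-0.0875,0,0,0],[0,0,-0.1375,0,0,0],[0,0,-0.1813,0,0,0],[0,0,-0.2063,0,0,0],[0,0,-0.2188,0,0,0],[0,0,-0.2188,0,0,0]])

```text
clock: 8.75
position: [0.4627, -0.0584, 0.2302]
tool_rot: [-3.141, 0.003, 2.896]
contact_force: [0.2, -0.5, 0.0]
gripper_width: 0.998
gripper_force: 0.0
```

```bash
python3 -c "
from h import *
delta(.550,-.281,.231,40)
delta(.550,-.281,.231,-50)"
```

```text
shift [-0.1388 -0.1947 -0.0002] rot [0.001 0.003 0.627] j1,j6 [-0.37 -1.69] t 8.75
shift [-0.1388 -0.1947 -0.0002] rot [-0.002  0.003 -0.944] j1,j6 [-0.37 -1.69] t 8.75
```

To row units: -0.195 m / 0.8 = -0.2438, -0.014 m / 0.8 = -0.0175, 0.627 rad / 1.5708 = 0.3992.

>>> inch_along(moves=[[-0.0175,-0.025,0,0,0,0.0509],[-0.0475,-0.0675,0,0,0,0.121],[-0.0775,-0.11,0,0,0,0.191],[-0.1075,-0.1525,0,0,0,0.261],[-0.1375,-0.1938,0,0,0,0.3247],[-0.1625,-0.2288,0,0,0,0.3756],[-0.1738,-0.2438,0,0,0,0.3992],[-0.1738,-0.2438,0,0,0,0.3992]])

```text
clock: 9.55
position: [0.5493, -0.2824, 0.2269]
tool_rot: [-3.141, -0.002, 2.267]
contact_force: [-0.7, -0.4, 0.5]
gripper_width: 1.0
gripper_force: 0.0
```

>>> inch_along(moves=[[0,0,0,0,0,0],[0,0,0,0,0,0]])

```text
clock: 9.75
position: [0.5486, -0.279, 0.2283]
tool_rot: [-3.141, -0.003, 2.271]
contact_force: [-0.4, 0.0, -0.5]
gripper_width: 0.998
gripper_force: 0.0
```

```bash
cat > wr.py <<'E'
from h import *
import sys
x,y=float(sys.argv[1]),float(sys.argv[2]); 
s=ctrl.state(); im,d=snapshot("wrist"); cv2.imwrite("pics/"+sys.argv[3],im[:,:,::-1])
print(s["position"].round(4))
T=np.eye(4);T[:3,:3]=Ro.from_euler("xyz",s["tool_rot"]).as_matrix();T[:3,3]=s["position"]
P=cloud("wrist",d,T@np.array(camera_params("wrist")["tool_from_camera"])).reshape(-1,3)
P=P[np.hypot(P[:,0]-x,P[:,1]-y)<.085]
for lo,hi in((.09,.106),(.108,.125),(.009,.02)):
    q=P[(P[:,2]>lo)&(P[:,2]<hi)]; print(lo,len(q),[np.round(v,1) for v in cv2.minAreaRect((q[:,:2]*1000).astype(np.float32))] if len(q)>3 else 0)
    if lo<.01: print(cv2.minEnclosingCircle((q[:,:2]*1000).astype(np.float32)))
E
python3 wr.py .55 -.281 w2.png
```

```text
[ 0.5486 -0.279   0.2283]
0.09 2605 [array([ 550.5, -280.5]), array([55.4, 55.8]), np.float64(41.6)]
0.108 795 [array([ 553.4, -278.9]), array([22.9, 48.3]), np.float64(27.7)]
0.009 1462 [array([ 548.9, -284.1]), array([ 86.4, 134.7]), np.float64(56.3)]
((548.9469604492188, -283.9937744140625), 79.08818817138672)
```

View pics/w2.png

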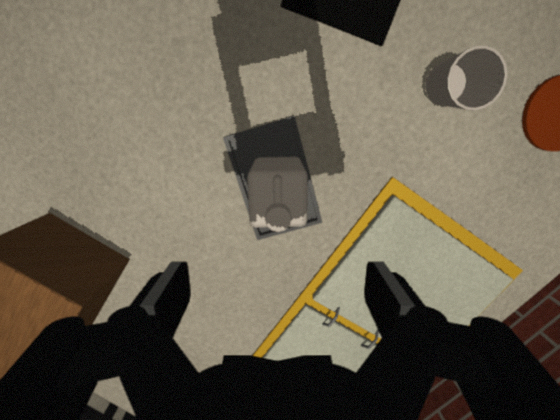

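The wrist view shows the square can centred at (278,190), at (550.5, −280.5) mm and 41.6°. I'll turn 1.6° and descend.

```bash
python3 -c "
from h import *
delta(.5505,-.2805,.053,41.6)"
```

```text
shift [-0.0024  0.0004  0.1756] rot [-0.    -0.002 -0.026] j1,j6 [-0.65 -1.35] t 9.8
```

To row units: 0.175 m / 0.8 = 0.2188, 0.168 m / 0.8 = 0.21, -0.026 rad / 1.5708 = -0.0166.

>>> inch_along(moves=[[-0.0025,0,0.025,0,0,-0.0166],[-0.0025,0,0.075,0,0,-0.0166],[-0.0025,0,0.125,0,0,-0.0166],[-0.0025,0,0.1625,0,0,-0.0166],[-0.0025,0,0.1938,0,0,-0.0166],[-0.0025,0,0.21,0,0,-0.0166],[-0.0025,0,0.2188,0,0,-0.0166],[-0.0025,0,0.2188,0,0,-0.0166]], aperture=1.0)

```text
clock: 10.6
position: [0.5508, -0.2822, 0.0538]
tool_rot: [-3.142, -0.0, 2.296]
contact_force: [0.4, 0.1, 0.6]
gripper_width: 1.001
gripper_force: 0.0
```

>>> inch_along(moves=[[0,0,0,0,0,0],[0,0,0,0,0,0],[0,0,0,0,0,0],[0,0,0,0,0,0],[0,0,0,0,0,0],[0,0,0,0,0,0],[0,0,0,0,0,0],[0,0,0,0,0,0]], aperture=0.0, grip_force=50)

```text
clock: 11.4
position: [0.5518, -0.2833, 0.0554]
tool_rot: [3.141, 0.003, 2.295]
contact_force: [0.8, 0.7, 6.4]
gripper_width: 0.652
gripper_force: 53.9
```

>>> inch_along(moves=[[0,0,-0.0038,0,0,0],[0,0,-0.0125,0,0,0],[0,0,-0.025,0,0,0],[0,0,-0.0438,0,0,0],[0,0,-0.0625,0,0,0],[0,0,-0.075,0,0,0],[0,0,-0.0813,0,0,0],[0,0,-0.0813,0,0,0]])

```text
clock: 12.2
position: [0.5514, -0.2831, 0.1201]
tool_rot: [3.141, 0.002, 2.295]
contact_force: [-0.2, -0.8, -4.0]
gripper_width: 0.645
gripper_force: 53.6
```

```bash
python3 -c "
from h import *
delta(.4500,-.1700,.12,75)
delta(.617,.141,.12,75.1)"
```

```text
shift [ 0.1519 -0.001  -0.0002] rot [-0.     0.002 -0.585] j1,j6 [-0.65 -1.38] t 12.2
shift [ 2.742e-01  3.301e-01 -3.000e-04] rot [-0.     0.002 -0.587] j1,j6 [-0.65 -1.38] t 12.2
```

To row units: 0.192 m / 0.8 = 0.24, 0.16 m / 0.8 = 0.2, -0.44 rad / 1.5708 = -0.2801.

>>> inch_along(moves=[[0,0,-0.025,0,0,0],[0,0,-0.075,0,0,0],[0.02,0.025,-0.1125,0,0,-0.0318],[0.0563,0.0688,-0.125,0,0,-0.0764],[0.09,0.1088,-0.125,0,0,-0.1273],[0.125,0.15,-0.125,0,0,-0.1783],[0.1625,0.195,-0.125,0,0,-0.2292],[0.2,0.24,-0.125,0,0,-0.2801]])

```text
clock: 13.0
position: [0.5881, -0.0339, 0.2181]
tool_rot: [-3.141, -0.002, 2.737]
contact_force: [0.3, -0.5, -2.8]
gripper_width: 0.649
gripper_force: 54.5
```

```bash
python3 -c "
from h import *
delta(.617,.141,.22,75.1)"
```

```text
shift [ 0.0422  0.1722 -0.0018] rot [-0.    -0.002 -0.144] j1,j6 [-0.25 -1.41] t 13.0
```

To row units: 0.172 m / 0.8 = 0.215, 0.17 m / 0.8 = 0.2125, -0.144 rad / 1.5708 = -0.0917.

>>> inch_along(moves=[[0.0125,0.05,0,0,0,-0.0318],[0.025,0.1063,0,0,0,-0.0637],[0.0375,0.1563,0,0,0,-0.0917],[0.0475,0.1938,0,0,0,-0.0917],[0.0525,0.2125,0,0,0,-0.0917],[0.0525,0.215,0,0,0,-0.0917],[0.0525,0.215,0,0,0,-0.0917],[0.0525,0.215,0,0,0,-0.0917]])

```text
clock: 13.8
position: [0.618, 0.1371, 0.2185]
tool_rot: [-3.14, -0.001, 2.877]
contact_force: [-0.2, 0.1, -3.0]
gripper_width: 0.651
gripper_force: 54.4
```

```bash
python3 -c "
from h import *
delta(.617,.141,.057,75.1)"
```

```text
shift [0.0019 0.0037 0.1615] rot [-0.001 -0.001 -0.004] j1,j6 [ 0.04 -1.26] t 13.8
```

To row units: 0.135 m / 0.8 = 0.1688, 0.09 m / 0.8 = 0.1125.

>>> inch_along(moves=[[0,0,0.025,0,0,0],[0,0,0.075,0,0,0],[0,0,0.1125,0,0,0],[0,0,0.1438,0,0,0],[0,0,0.1625,0,0,0],[0,0,0.1688,0,0,0],[0,0,0.1688,0,0,0],[0,0,0.1688,0,0,0]])

```text
clock: 14.6
position: [0.6194, 0.1386, 0.0852]
tool_rot: [3.141, 0.003, 2.878]
contact_force: [-0.2, 0.4, -3.8]
gripper_width: 0.651
gripper_force: 54.4
```

>>> inch_along(moves=[[0,0,0,0,0,0],[0,0,0,0,0,0]])

```text
clock: 14.8
position: [0.619, 0.139, 0.0851]
tool_rot: [3.141, 0.002, 2.879]
contact_force: [0.3, -0.0, -3.5]
gripper_width: 0.651
gripper_force: 54.4
```

```bash
python3 -c "
from h import *
delta(.617,.141,.056,75.1)"
```

```text
shift [0.0025 0.0014 0.0291] rot [ 0.001  0.002 -0.003] j1,j6 [ 0.05 -1.26] t 14.8
```

To row units: 0.0295 m / 0.8 = 0.0369, 0.029 m / 0.8 = 0.0363.

>>> inch_along(moves=[[0.0013,0.0013,0.0075,0,0,0],[0.0025,0.0019,0.0175,0,0,0],[0.0025,0.0019,0.025,0,0,0],[0.0025,0.0019,0.0313,0,0,0],[0.0025,0.0019,0.035,0,0,0],[0.0025,0.0019,0.0363,0,0,0],[0.0025,0.0019,0.0369,0,0,0],[0.0025,0.0019,0.0369,0,0,0]])

```text
clock: 15.6
position: [0.6161, 0.1409, 0.0554]
tool_rot: [-3.141, -0.001, 2.879]
contact_force: [-2.0, 0.7, 5.0]
gripper_width: 0.646
gripper_force: 55.4
```

>>> inch_along(moves=[[0,0,0.0006,0,0,0],[0,0,0.0013,0,0,0],[0,0,0.0013,0,0,0]])

```text
clock: 15.9
position: [0.6161, 0.1409, 0.0554]
tool_rot: [-3.141, -0.001, 2.879]
contact_force: [-4.3, -0.0, 9.2]
gripper_width: 0.65
gripper_force: 56.1
```

Set down. I'll release, rise, and check from above.

To row units: -0.0005 m / 0.8 = -0.0006.

>>> inch_along(moves=[[0,0,-0.0006,0,0,0],[0,0,-0.0006,0,0,0],[0,0,-0.0006,0,0,0],[0,0,-0.0006,0,0,0],[0,0,-0.0006,0,0,0],[0,0,-0.0006,0,0,0]], aperture=1.0)

```text
clock: 16.5
position: [0.6166, 0.1409, 0.0536]
tool_rot: [-3.142, -0.0, 2.879]
contact_force: [0.6, 0.0, 0.0]
gripper_width: 1.0
gripper_force: 0.0
```

>>> inch_along(moves=[[0,0,-0.0125,0,0,0],[0,0,-0.0375,0,0,0],[0,0,-0.0875,0,0,0],[0,0,-0.1375,0,0,0],[0,0,-0.1813,0,0,0],[0,0,-0.2063,0,0,0],[0,0,-0.2188,0,0,0],[0,0,-0.2188,0,0,0]])

```text
clock: 17.3
position: [0.6174, 0.141, 0.2307]
tool_rot: [3.14, 0.003, 2.879]
contact_force: [0.5, -0.3, 0.2]
gripper_width: 1.001
gripper_force: 0.0
```

>>> inch_along(moves=[[0,0,0,0,0,0],[0,0,0,0,0,0]])

```text
clock: 17.5
position: [0.6155, 0.1408, 0.227]
tool_rot: [-3.14, -0.003, 2.879]
contact_force: [-0.5, -1.1, -0.1]
gripper_width: 1.0
gripper_force: 0.0
```

```bash
python3 wr.py .617 .141 w3.png
python3 -c "
from h import *
delta(.434,.270,.231,61.5)"
```

```text
[0.6155 0.1408 0.227 ]
0.09 2647 [array([614. , 141.5]), array([56.1, 56.5]), np.float64(74.7)]
0.108 827 [array([613.4, 138.7]), array([23.1, 48.3]), np.float64(87.7)]
0.009 1302 [array([618.2, 140.6]), array([104.4, 104.5]), np.float64(74.2)]
((618.1806640625, 140.5652618408203), 73.30110168457031)
shift [ 0.209   0.0776 -0.0034] rot [-0.001 -0.003  0.235] j1,j6 [ 0.05 -1.26] t 17.55
```

The square can is 4 mm from its tray centre and level. Next is the oblong can.

To row units: 0.209 m / 0.8 = 0.2613, 0.2 m / 0.8 = 0.25, 0.235 rad / 1.5708 = 0.1496.

>>> inch_along(moves=[[0.0313,0.0113,0,0,0,0.0255],[0.0813,0.03,0,0,0,0.0637],[0.1313,0.0488,0,0,0,0.1019],[0.1813,0.0675,0,0,0,0.1273],[0.225,0.0838,0,0,0,0.1401],[0.25,0.0938,0,0,0,0.1496],[0.2613,0.0975,0,0,0,0.1496],[0.2613,0.0975,0,0,0,0.1496]])

```text
clock: 18.35
position: [0.4341, 0.2708, 0.2283]
tool_rot: [-3.14, -0.001, 2.646]
contact_force: [0.2, 0.2, 0.2]
gripper_width: 1.001
gripper_force: 0.0
```

>>> inch_along(moves=[[0,0,0,0,0,0],[0,0,0,0,0,0],[0,0,0,0,0,0]])

```text
clock: 18.65
position: [0.4362, 0.2699, 0.2287]
tool_rot: [3.141, 0.0, 2.642]
contact_force: [-0.1, -0.4, -0.3]
gripper_width: 1.001
gripper_force: 0.0
```

```bash
python3 wr.py .434 .27 w4.png
python3 -c "
from h import *
delta(.434,.270,.053,61.5)"
```

```text
[0.4362 0.2699 0.2287]
0.09 4192 [array([435., 270.]), array([46.2, 94.8]), np.float64(61.6)]
0.108 727 [array([439.6, 271.8]), array([23.3, 70.5]), np.float64(52.2)]
0.009 1173 [array([431.9, 274.1]), array([134.7, 126.7]), np.float64(59.6)]
((435.351806640625, 271.8966979980469), 67.87765502929688)
shift [ 0.0018 -0.0009  0.1757] rot [ 0.     0.    -0.002] j1,j6 [ 0.34 -0.74] t 18.7
```

View pics/w4.png

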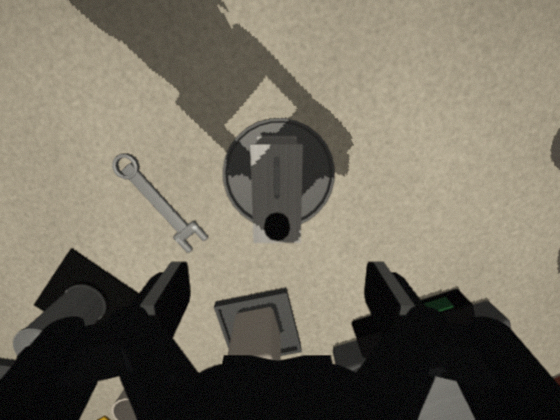

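The view shows the oblong can centred at (276,188), aligned with the fingers, with the round tray centred near (435.4, 271.9) mm. I'll descend, grip and lift.

To row units: 0.175 m / 0.8 = 0.2188, 0.168 m / 0.8 = 0.21.

>>> inch_along(moves=[[0.0013,0,0.025,0,0,0],[0.0013,0,0.075,0,0,0],[0.0013,0,0.125,0,0,0],[0.0013,0,0.1625,0,0,0],[0.0013,0,0.1938,0,0,0],[0.0013,0,0.21,0,0,0],[0.0013,0,0.2188,0,0,0],[0.0013,0,0.2188,0,0,0]], aperture=1.0)

```text
clock: 19.5
position: [0.4342, 0.2706, 0.053]
tool_rot: [-3.14, -0.001, 2.643]
contact_force: [0.1, 0.8, 0.4]
gripper_width: 1.001
gripper_force: 0.0
```

>>> inch_along(moves=[[0,0,0,0,0,0],[0,0,0,0,0,0],[0,0,0,0,0,0],[0,0,0,0,0,0],[0,0,0,0,0,0],[0,0,0,0,0,0],[0,0,0,0,0,0],[0,0,0,0,0,0]], aperture=0.0, grip_force=50)

```text
clock: 20.3
position: [0.4347, 0.2711, 0.0547]
tool_rot: [3.141, 0.001, 2.644]
contact_force: [-0.9, -1.0, 6.4]
gripper_width: 0.508
gripper_force: 51.3
```

>>> inch_along(moves=[[0,0,0,0,0,0],[0,0,0,0,0,0]])

```text
clock: 20.5
position: [0.4347, 0.2711, 0.0547]
tool_rot: [3.141, 0.001, 2.644]
contact_force: [-0.8, -1.6, 6.2]
gripper_width: 0.508
gripper_force: 51.3
```

>>> inch_along(moves=[[0,0,-0.0038,0,0,0],[0,0,-0.0125,0,0,0],[0,0,-0.0313,0,0,0],[0,0,-0.0688,0,0,0],[0,0,-0.1188,0,0,0],[0,0,-0.1688,0,0,0],[0,0,-0.2,0,0,0],[0,0,-0.2063,0,0,0]])

```text
clock: 21.3
position: [0.4356, 0.2716, 0.2219]
tool_rot: [3.137, 0.004, 2.644]
contact_force: [0.1, 0.4, -4.3]
gripper_width: 0.508
gripper_force: 52.2
```

```bash
python3 -c "
from h import *
delta(.549,-.284,.22,56.3)"
```

```text
shift [-0.3648 -0.4342  0.0014] rot [0.005 0.004 0.091] j1,j6 [ 0.34 -0.73] t 21.3
```

To row units: -0.262 m / 0.8 = -0.3275, -0.226 m / 0.8 = -0.2825, 0.07 rad / 1.5708 = 0.0446.

>>> inch_along(moves=[[-0.0188,-0.0225,0,0,0,0],[-0.05,-0.06,0,0,0,0.0064],[-0.0875,-0.1038,0,0,0,0.0127],[-0.125,-0.1488,0,0,0,0.0191],[-0.1625,-0.1938,0,0,0,0.0255],[-0.2,-0.2375,0,0,0,0.0318],[-0.2375,-0.2825,0,0,0,0.0382],[-0.275,-0.3275,0,0,0,0.0446]])

```text
clock: 22.1
position: [0.5011, -0.0657, 0.217]
tool_rot: [-3.141, -0.004, 2.573]
contact_force: [1.2, 0.8, -2.9]
gripper_width: 0.512
gripper_force: 52.2
```

>>> inch_along(moves=[[-0.0375,-0.045,0,0,0,0.0064],[-0.075,-0.0888,0,0,0,0.0127],[-0.1125,-0.1338,0,0,0,0.0127],[-0.1438,-0.1713,0,0,0,0.0127],[-0.1663,-0.1975,0,0,0,0.0127],[-0.1775,-0.2113,0,0,0,0.0127],[-0.1813,-0.215,0,0,0,0.0127],[-0.1813,-0.215,0,0,0,0.0127]])

```text
clock: 22.9
position: [0.5315, -0.2861, 0.2176]
tool_rot: [3.141, -0.003, 2.554]
contact_force: [0.1, 0.4, -3.2]
gripper_width: 0.511
gripper_force: 52.1
```

>>> inch_along(moves=[[0,0,0.025,0,0,0],[0,0,0.075,0,0,0],[0,0,0.1125,0,0,0],[0,0,0.1438,0,0,0],[0,0,0.1625,0,0,0],[0,0,0.1688,0,0,0],[0,0,0.1688,0,0,0],[0,0,0.1688,0,0,0]])

```text
clock: 23.7
position: [0.5329, -0.2869, 0.0848]
tool_rot: [3.142, 0.002, 2.555]
contact_force: [-0.2, -0.5, -3.5]
gripper_width: 0.511
gripper_force: 52.1
```

>>> inch_along(moves=[[0,0,0,0,0,0],[0,0,0,0,0,0]])

```text
clock: 23.9
position: [0.5327, -0.2876, 0.085]
tool_rot: [-3.141, 0.002, 2.554]
contact_force: [0.2, -0.3, -3.6]
gripper_width: 0.509
gripper_force: 52.1
```

```bash
python3 -c "
from h import *
delta(.549,-.284,.0555,56.3)"
```

```text
shift [-0.0115  0.012   0.0295] rot [-0.     0.002  0.   ] j1,j6 [-0.68 -1.66] t 23.9
```

To row units: 0.0295 m / 0.8 = 0.0369, 0.028 m / 0.8 = 0.035.

>>> inch_along(moves=[[-0.0075,0.0075,0,0,0,0],[-0.0144,0.015,0.005,0,0,0],[-0.0144,0.015,0.015,0,0,0],[-0.0144,0.015,0.025,0,0,0],[-0.0144,0.015,0.0313,0,0,0],[-0.0144,0.015,0.035,0,0,0],[-0.0144,0.015,0.0369,0,0,0],[-0.0144,0.015,0.0369,0,0,0]])

```text
clock: 24.7
position: [0.5476, -0.2832, 0.0549]
tool_rot: [3.141, -0.002, 2.554]
contact_force: [-2.9, 2.3, 3.2]
gripper_width: 0.511
gripper_force: 52.7
```

>>> inch_along(moves=[[0,0,0.0006,0,0,0],[0,0,0.0013,0,0,0],[0,0,0.0013,0,0,0]])

```text
clock: 25.0
position: [0.5476, -0.2832, 0.0549]
tool_rot: [-3.142, -0.002, 2.554]
contact_force: [-4.6, 2.8, 8.7]
gripper_width: 0.508
gripper_force: 53.7
```

To row units: -0.0005 m / 0.8 = -0.0006.

>>> inch_along(moves=[[0,0,-0.0006,0,0,0],[0,0,-0.0006,0,0,0],[0,0,-0.0006,0,0,0],[0,0,-0.0006,0,0,0],[0,0,-0.0006,0,0,0],[0,0,-0.0006,0,0,0]], aperture=1.0)

```text
clock: 25.6
position: [0.5484, -0.2837, 0.0536]
tool_rot: [3.142, -0.0, 2.554]
contact_force: [-0.1, 0.2, -0.8]
gripper_width: 0.999
gripper_force: 0.0
```

>>> inch_along(moves=[[0,0,-0.0125,0,0,0],[0,0,-0.0375,0,0,0],[0,0,-0.0875,0,0,0],[0,0,-0.1375,0,0,0],[0,0,-0.1813,0,0,0],[0,0,-0.2063,0,0,0],[0,0,-0.2188,0,0,0],[0,0,-0.2188,0,0,0]])

```text
clock: 26.4
position: [0.549, -0.2841, 0.2307]
tool_rot: [-3.141, 0.004, 2.554]
contact_force: [-0.5, -0.6, 0.3]
gripper_width: 0.997
gripper_force: 0.0
```

>>> inch_along(moves=[[0,0,0,0,0,0],[0,0,0,0,0,0]])

```text
clock: 26.6
position: [0.5475, -0.283, 0.2271]
tool_rot: [3.141, -0.004, 2.554]
contact_force: [0.4, -0.4, 0.3]
gripper_width: 1.002
gripper_force: 0.0
```

```bash
python3 wr.py .549 -.284 w5.png
python3 -c "
from h import *
delta(.4621,-.0582,.231,70)"
```

```text
[ 0.5475 -0.283   0.2271]
0.09 4171 [array([ 548. , -284.1]), array([46.1, 94.2]), np.float64(56.4)]
0.108 744 [array([ 548.9, -289.1]), array([23.2, 69.7]), np.float64(66.2)]
0.009 1377 [array([ 548.9, -283.9]), array([ 86.2, 134.2]), np.float64(56.3)]
((548.7642211914062, -284.4187316894531), 78.94886016845703)
shift [ 0.1959  0.1397 -0.0033] rot [ 0.001 -0.003 -0.239] j1,j6 [-0.66 -1.64] t 26.65
```

The oblong can is centred within 1 mm and aligned. Back to the round can.

To row units: 0.196 m / 0.8 = 0.245, 0.187 m / 0.8 = 0.2338, -0.239 rad / 1.5708 = -0.1522.

>>> inch_along(moves=[[0.025,0.0175,0,0,0,-0.0191],[0.0688,0.0488,0,0,0,-0.0509],[0.1125,0.08,0,0,0,-0.0828],[0.1625,0.1163,0,0,0,-0.1146],[0.2063,0.1475,0,0,0,-0.1401],[0.2338,0.1663,0,0,0,-0.1522],[0.245,0.175,0,0,0,-0.1522],[0.245,0.175,0,0,0,-0.1522]])

```text
clock: 27.45
position: [0.4624, -0.0575, 0.2284]
tool_rot: [-3.141, -0.001, 2.794]
contact_force: [0.4, -0.4, 0.5]
gripper_width: 0.996
gripper_force: 0.0
```

>>> inch_along(moves=[[0,0,0,0,0,0],[0,0,0,0,0,0],[0,0,0,0,0,0]])

```text
clock: 27.75
position: [0.4637, -0.0598, 0.2287]
tool_rot: [-3.141, 0.001, 2.791]
contact_force: [-0.3, 0.5, 0.6]
gripper_width: 0.995
gripper_force: 0.0
```

```bash
python3 wr.py .462 -.058 w6.png
python3 -c "
from h import *
delta(.4621,-.0582,.054,70)"
```

```text
[ 0.4637 -0.0598  0.2287]
0.09 2556 [array([465.1, -60.2]), array([60.1, 60.5]), np.float64(71.0)]
0.108 666 [array([464.7, -60. ]), array([24.7, 25.3]), np.float64(69.9)]
0.009 56 [array([444.2, -55.1]), array([52.4, 17.3]), np.float64(75.7)]
((452.64202880859375, -57.222312927246094), 26.215335845947266)
shift [0.0018 0.0008 0.1747] rot [-0.     0.    -0.001] j1,j6 [-0.37 -1.59] t 27.8
```

To row units: 0.175 m / 0.8 = 0.2188, 0.168 m / 0.8 = 0.21.

>>> inch_along(moves=[[0,0,0.025,0,0,0],[0,0,0.075,0,0,0],[0,0,0.125,0,0,0],[0,0,0.1625,0,0,0],[0,0,0.1938,0,0,0],[0,0,0.21,0,0,0],[0,0,0.2188,0,0,0],[0,0,0.2188,0,0,0]], aperture=1.0)

```text
clock: 28.6
position: [0.4628, -0.0588, 0.053]
tool_rot: [3.142, -0.001, 2.792]
contact_force: [-0.3, 0.6, 0.9]
gripper_width: 1.001
gripper_force: 0.0
```

>>> inch_along(moves=[[0,0,0,0,0,0],[0,0,0,0,0,0],[0,0,0,0,0,0],[0,0,0,0,0,0],[0,0,0,0,0,0],[0,0,0,0,0,0],[0,0,0,0,0,0],[0,0,0,0,0,0]], aperture=0.0, grip_force=50)

```text
clock: 29.4
position: [0.4636, -0.0589, 0.0549]
tool_rot: [-3.141, 0.002, 2.793]
contact_force: [-1.1, -1.1, 6.8]
gripper_width: 0.665
gripper_force: 53.3
```

>>> inch_along(moves=[[0,0,-0.0038,0,0,0],[0,0,-0.0125,0,0,0],[0,0,-0.0313,0,0,0],[0,0,-0.0563,0,0,0],[0,0,-0.0813,0,0,0],[0,0,-0.0938,0,0,0],[0,0,-0.1,0,0,0],[0,0,-0.1,0,0,0]])

```text
clock: 30.2
position: [0.463, -0.0585, 0.1342]
tool_rot: [3.142, 0.001, 2.793]
contact_force: [-0.2, -0.6, -2.0]
gripper_width: 0.667
gripper_force: 54.0
```

```bash
python3 -c "
from h import *
delta(.435,.272,.135,70)"
```

```text
shift [ 0.1392  0.301  -0.0009] rot [0.    0.001 0.   ] j1,j6 [-0.37 -1.59] t 30.2
```

To row units: 0.296 m / 0.8 = 0.37, 0.272 m / 0.8 = 0.34.

>>> inch_along(moves=[[0.0125,0.025,0,0,0,0],[0.0375,0.0775,0,0,0,0],[0.0625,0.1338,0,0,0,0],[0.0875,0.1888,0,0,0,0],[0.1125,0.2438,0,0,0,0],[0.1375,0.2975,0,0,0,0],[0.1575,0.34,0,0,0,0],[0.1713,0.37,0,0,0,0]])

```text
clock: 31.0
position: [0.4339, 0.2689, 0.1326]
tool_rot: [-3.141, -0.002, 2.795]
contact_force: [-0.2, 0.6, -3.6]
gripper_width: 0.668
gripper_force: 54.4
```

>>> inch_along(moves=[[0.0025,0.0063,0,0,0,0],[0.0025,0.0063,0.0188,0,0,0],[0.0025,0.0063,0.0438,0,0,0],[0.0025,0.0063,0.0625,0,0,0],[0.0025,0.0063,0.0688,0,0,0],[0.0025,0.0063,0.0688,0,0,0],[0.0025,0.0063,0.0688,0,0,0]])

```text
clock: 31.7
position: [0.4354, 0.2715, 0.0789]
tool_rot: [-3.142, 0.0, 2.792]
contact_force: [1.2, -1.0, -4.0]
gripper_width: 0.671
gripper_force: 54.4
```

```bash
python3 -c "
from h import *
delta(.435,.272,.0555,70)"
```

```text
shift [0.0006 0.0003 0.0234] rot [-0.  0. -0.] j1,j6 [ 0.34 -0.88] t 31.7
```

To row units: 0.0245 m / 0.8 = 0.0306, 0.024 m / 0.8 = 0.03.

>>> inch_along(moves=[[0,0,0.0063,0,0,0],[0,0,0.015,0,0,0],[0,0,0.0225,0,0,0],[0,0,0.0263,0,0,0],[0,0,0.0288,0,0,0],[0,0,0.03,0,0,0],[0,0,0.0306,0,0,0],[0,0,0.0306,0,0,0]])

```text
clock: 32.5
position: [0.4349, 0.2719, 0.055]
tool_rot: [-3.141, -0.0, 2.793]
contact_force: [-1.4, -0.5, 4.4]
gripper_width: 0.67
gripper_force: 55.0
```

Touched down. I'll release, rise and check everything.

>>> inch_along(moves=[[0,0,0,0,0,0],[0,0,0,0,0,0],[0,0,0,0,0,0],[0,0,0,0,0,0],[0,0,0,0,0,0],[0,0,0,0,0,0]], aperture=1.0)

```text
clock: 33.1
position: [0.4352, 0.2719, 0.0543]
tool_rot: [-3.142, -0.0, 2.793]
contact_force: [-0.6, 0.6, -0.2]
gripper_width: 0.999
gripper_force: 0.0
```

>>> inch_along(moves=[[0,0,-0.0125,0,0,0],[0,0,-0.0375,0,0,0],[0,0,-0.0875,0,0,0],[0,0,-0.1375,0,0,0],[0,0,-0.1813,0,0,0],[0,0,-0.2063,0,0,0],[0,0,-0.2188,0,0,0],[0,0,-0.2188,0,0,0]])

```text
clock: 33.9
position: [0.4357, 0.2721, 0.2309]
tool_rot: [3.139, 0.003, 2.793]
contact_force: [0.7, -0.2, -0.5]
gripper_width: 0.999
gripper_force: 0.0
```

>>> inch_along(moves=[[0,0,0,0,0,0],[0,0,0,0,0,0],[0,0,0,0,0,0]])

```text
clock: 34.2
position: [0.4344, 0.2716, 0.228]
tool_rot: [-3.14, -0.002, 2.793]
contact_force: [0.2, -0.0, 0.4]
gripper_width: 0.999
gripper_force: 0.0
```

```bash
python3 wr.py .435 .272 w7.png
python3 - <<'E'
from h import *
im,d=snapshot("side"); cv2.imwrite("pics/side1.png",im[:,:,::-1])
E
```

```text
[0.4344 0.2716 0.228 ]
0.09 2559 [array([436.3, 270.9]), array([59.8, 60.5]), np.float64(69.7)]
0.108 677 [array([435.8, 271. ]), array([25.2, 24.8]), np.float64(59.9)]
0.009 1346 [array([435.4, 272.1]), array([134.5, 134.6]), np.float64(78.5)]
((435.63958740234375, 272.1104736328125), 67.97750854492188)
```

View pics/side1.png

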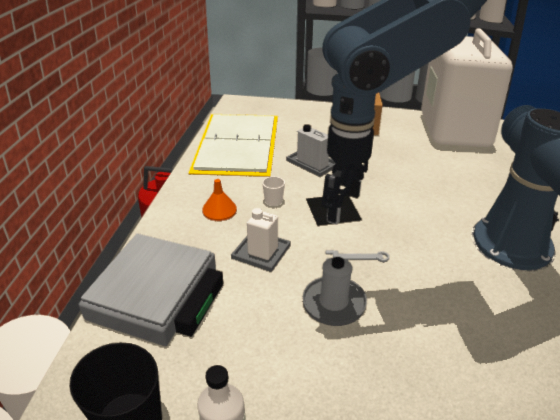

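The side view shows every can upright in its own tray: round at (336,290), square at (262,240), oblong at (313,150). The bystanders haven't moved and the gripper is clear.

```bash
python3 -c "
from cell import job
print(job.sign_off())"
```

```text
the job is handed in; nothing more can be done
None
```

All three containers stand upright in their own trays, 1 to 4 mm from centre by the wrist camera; the cup, funnel and wrench look unmoved. I handed the job in at about 34 s, but the sign-off returned no verdict.

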